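# Put the gauge bar away in the push-push tray

### The arm

A 7-joint arm with a two-finger parallel gripper is mounted at the origin on the work surface. World frame = base frame: x ahead of the robot, y to its left, z up, the work surface at z = 0. Lengths are in mm, angles in rad, forces in N, time in s.
With the tool pointing down it reaches from about 425 to 875 mm from the base axis. Payload 4.7 kg.
Tool frame: the origin (TCP) lies on the centre line of the jaws, within the pads' length; the fingertips stand 25 mm ahead of it and the grasp point (between the pads) lies 6 mm ahead of it (tip_extent is the distance from the TCP to the fingertips, in mm); z points along the fingers, y is the direction in which the jaws open and shut (so a half turn about z gives the same grasp; the last joint's range is limited). The gripper opens to 87 mm and grips with 3 to 60 N. Pads are 19 mm wide; open, the fingers measure 117 mm over their backs; the gripper's body (75 mm by 190 mm) begins 51 mm behind the grasp point.
Start: joints at [1.202, 0.321, -0.07, 1.45, 0.023, 1.371, -0.057], TCP at [242.77, -602.981, 247.587] pointing down, gripper open.
Joint ranges: [-2.86, 2.86], [-0.3, 2.09], [-1.38, 1.24], [0.06, 2.45], [-1.56, 4.7], [0.09, 2.05], [-2.69, 2.69]. Speed limits (rad/s): [2.57, 2.57, 3.14, 3.14, 3.14, 3.14, 3.14].

### API

Orientations are given as a 3x3 rotation matrix whose columns are the frame's x, y, z axes.
In Python, from workcell import * gives the robot as it stands.
- The arm moves only by the tool apply_moves, never from a script. Its argument "commands" is a list of rows, each a list of 7 numbers: the closure, from -1 (fully open) to 1 (shut), then the shift along the tool's x, y, z in mm, then the turn, a rotation vector about the tool's x, y, z in degrees. A call has 1 to 12 rows; each row shifts and turns the commanded pose from where the row before left it, along the tool's axes as they then stand; what a row does not reach is not made up. A row lasts 1/8 s, in which the tool goes at most 62.5 mm and 10.7 degrees, less where a joint would pass 70% of its speed; a pose out of reach is approached as far as the arm can. A call with a gripper value outside its range is refused whole. The fingers move at their own pace and stop on an object; the grip force is fixed at half the most. Time passes only in rows, so rows that do not move let the fingers close. It gives the time, the measured TCP pose, the force and the opening at its end, in the units of the state.
- get_state(): the state, without advancing time (a new reading comes with each control period).
- camera(name): name is "scene" or "side" or "wrist"; returns (picture, depth): 420x560x3 uint8, blue, green, red; 420x560 float32, mm along the optical axis (not along the pixel's ray), 0 where there is no reading.
- camera_model(name): a dict with "fx", "fy", "cx", "cy" (pixels), "world_to_cam" (4x4, takes a point from world to camera coordinates); the wrist camera has in their place "hand_eye" (4x4, takes a point from camera to tool coordinates, whose origin is the TCP and whose axes are the flange's). Camera axes: x right, y down, z forward; pixel columns grow to the right and rows downward; lengths in mm; the calibration is good to about 2 mm. A picture is of the moment at which its call begins: read the wrist's pose just before it. camera_model takes no time and is no camera call.
- job_done(): hands the job in, once; it reports no verdict.
Trained networks look in the newest picture that a camera, given by its name, has taken for a name from the list of things; names that differ only in an ending like _2 or _b are one class to them, and where a whole thing is asked for, a point or a joint stands for the part that bears it (a point fixed in the world has none). Each returns a list of dicts, best first, with "p" (0 to 1); they miss things now and then, are a little off and sometimes report something else, mostly with a low value. They report only what shows in the picture. A call takes as long as a camera call. They do not tell look-alikes from the thing itself.
- look_for(name, camera): "pixel" ([column, row] in pixels, amid what is visible of it).
- spot_point(name, camera): "pixel" ([column, row] in pixels: a listed point, or the origin of a listed thing).
The state is a dict: "clock": time; "joint_pos": joint angles; "dq": joint speeds; "tau": joint torques, N m; "eef_pos": TCP position; "orientation": TCP orientation; "force": force on the tool from outside, world axes, zero at the start; "wrist_torque": the same for the moment, N m; "grip_width": opening from 0.0 (shut) to 1.0 (fully open).
Only numpy, scipy, OpenCV 4.12 (cv2) and the standard library are available. Lean on these libraries where they do the work, as an engineer would, in place of code of your own. Each camera call takes 0.05 s, during which the arm holds its last target.

### The job

Put the steel gauge bar with the yellow grip band away in the blue-fronted tray: press the blue front and let go so that the tray springs fully out, set the bar down gently and flat in it, then press the tray home until its catch holds it shut when you let go. The catch works by feel: press firmly to the stop but never ram it, and press again if it has not done what it should. Leave the dark grey tray shut and do not disturb the copper cylinder and the ring on the cork mat.

Things in the scene. Friction and masses are not known exactly. Their poses are not given: they have to be found in the camera images.
- blue_press (a point): The point to press: centre of the outer face of the blue front panel, 40 mm above the table. The panel is upright, 150 mm wide, 12 mm thick, from 8 to 64 mm above the table, and moves with the tray. x axis: horizontally into the unit (the way to push); y along the panel; z up.
- blue_floor (a point): Centre of the inner floor of the blue-fronted tray, 13 mm above the table, 62 mm behind the panel's outer face; moves with the tray; axes as blue_press. Open on top: inside 100 mm along x, 124 mm along y. Above this floor the side walls are 16 mm high, back 30 mm, front panel 51 mm. Lay the bar along y. With the tray out, the inside is clear of the unit's roof.
- blue_tray (a joint): How far the blue tray stands out (m): 0 within 3 mm when caught shut, 0.115 sprung fully out (a spring of 1.3 N out to 4.5 N shut). Push-push catch: pushed in to its solid stop and let go, it changes state: shut, it follows the finger out by itself in about 1 s; out, it stays caught near 0. See blue_edge about the stop.
- blue_edge (a point): Centre of the front top edge of the fixed white unit of the blue tray (154 mm deep, 150 mm wide, 74 mm high; this edge 34 mm behind the panel's face when shut). Its stop lies 7 to 18 mm behind the shut position, varying, not shown; the catch trips only in the last 2 mm, so feel for it: 3 to 11 N on the way, 15 to 25 N at the stop is plenty, over 35 N breaks it. A short press changes nothing.
- grey_press (a point): Centre of the outer face of the dark grey front panel of the other, identical unit, whose tray must stay shut. Same frame convention as blue_press.
- grey_tray (a joint): How far the dark grey tray stands out (m); 0 shut. Same catch as the blue one; do not press it.
- bar_mid (a point): Centre (half-way up) of the loose ground-steel gauge bar, 110 mm long (y axis) x 26 mm wide (x axis) x 30 mm high (z axis), 0.35 to 0.7 kg, with a 46 mm yellow grip band around its middle. It lies on the cork mat (4 mm thick).
- bar: The same gauge bar; origin at the centre of its underside, axes as bar_mid.
- artefact_mid (a point): Mid-height of a loose upright copper-coloured cylinder, 25 mm diameter, 80 mm tall, standing on the far part of the cork mat; bystander.
- ring_mid (a point): Centre of a loose aluminium setting ring, 54 mm outside diameter, 32 mm bore, 22 mm high, lying on the far part of the cork mat; bystander.
- mat: Fixed cork mat, 180 mm (x) x 190 mm (y) x 4 mm; origin at the centre of its underside. Clear of the work, at the robot's right (y about -0.5, x about 0.3), a low control console, 70 mm high with its sticks, is fixed to the table.
There are look-alikes about, which are no part of the job. Leave any red look-alike of the part that bears blue_press alone. Of the things shaped like the bar, the bare steel one is meant.

How it is judged (in metres and radians):
On the way, in this order (a step that is already met when the one before it is completed fails the run):
1. the blue-fronted tray has been pressed and has sprung fully out (value of joint blue_tray above 0.1 m), for 0.2 s.
2. the bar lies flat in the sprung-out blue tray, let go (value of joint blue_tray above 0.07 m and x of bar_mid in the frame of blue_floor between -0.05 and 0.05 m and y of bar_mid in the frame of blue_floor between -0.05 and 0.05 m and z of bar_mid in the frame of blue_floor between 0.007 and 0.021 m and angle between bar_mid's own y axis and vertical between 1.45 and 1.69 rad and contact force between the fingers and bar below 0.05 N and linear speed of bar below 0.03 m/s), for 0.2 s.
At the end, for the whole second after the job is handed in: The blue-fronted tray stays caught shut by itself (less than 6 mm out, at rest) with the gauge bar lying flat on its floor (bar centre within 50 mm of the floor's centre, long axis level within about 7 degrees); the dark grey tray is still shut (less than 6 mm out) (value of joint blue_tray between -0.004 and 0.006 m and x of bar_mid in the frame of blue_floor between -0.05 and 0.05 m and y of bar_mid in the frame of blue_floor between -0.05 and 0.05 m and z of bar_mid in the frame of blue_floor between 0.007 and 0.021 m and angle between bar_mid's own y axis and vertical between 1.45 and 1.69 rad and linear speed of bar below 0.02 m/s and value of joint grey_tray below 0.006 m); the robot touches nothing.
It fails at once if the blue tray rammed: pushed with more than 35 N (contact force between any of the fingers, the arm and blue_tray above 35 N).
It fails at once if the dark grey tray released (more than 20 mm out) (value of joint grey_tray above 0.02 m).
It fails at once if the bar dropped: falling or thrown at more than 0.6 m/s while not held (contact force between the fingers and bar below 0.05 N and linear speed of bar above 0.6 m/s).
It fails at once if the copper cylinder disturbed: moved more than 25 mm or knocked over (distance of artefact_mid from where it was at the start of the episode above 0.025 m or angle between artefact_mid's own z axis and vertical above 0.4 rad).
It fails at once if the ring disturbed: moved more than 25 mm (distance of ring_mid from where it was at the start of the episode above 0.025 m).
It also fails if it takes over 70 s, if anything falls off the work surface, if the arm or the gripper's body presses on something with over 40 N, if the wrist force passes 120 N, or if a joint passes its speed limit or range.

## Working session

There is one attempt and no reset: what is moved stays moved. The work goes in short steps, Python scripts to look and compute and a tool call to move; the robot and the scene stay as the last step left them, time stands still between calls to the robot, and variables do not carry over. Pictures are saved under pics/ and viewed, and the job is handed in when it is done.

Besides the shell and the picture viewer there is one more tool, called after "Call:" by a JSON object that holds its "name" and its "arguments". apply_moves: Moves the arm, as the interface text tells. Its arguments: {"type":"object","properties":{"commands":{"type":"array","items":{"type":"array","items":{"type":"number"}}}},"required":["commands"]}

```bash
mkdir -p pics; ls
python3 - <<'E'
from workcell import *
import cv2
s=get_state(); print(s)
for n in ["scene","side","wrist"]:
    im,d=camera(n); cv2.imwrite(f"pics/{n}0.png",im); print(n,camera_model(n))
E
```

```text
pics
{'clock': 0.0, 'joint_pos': array([ 1.20207433,  0.32184584, -0.07008566,  1.45168673,  0.02263425,
        1.37080719, -0.05688756]), 'dq': array([-2.66192813e-04,  6.20910178e-04,  1.20791022e-03, -5.44826168e-04,
        9.93640287e-04, -7.42982899e-04, -5.49441756e-05]), 'tau': array([ 3.37141892e-04, -4.91291320e+01, -4.03338745e-01, -3.12522447e+01,
       -6.38079084e-02,  4.38318180e-02,  1.92982707e-04]), 'eef_pos': array([ 242.55363945, -602.49335503,  246.44077179]), 'orientation': array([[ 9.27595098e-01,  3.73586142e-01, -8.53558397e-04],
       [ 3.73587093e-01, -9.27593429e-01,  1.76450318e-03],
       [-1.32561224e-04, -1.95562291e-03, -9.99998079e-01]]), 'force': array([ 0.5037806 ,  0.62755713, -0.42896121]), 'wrist_torque': array([ 0.03817469,  0.02482193, -0.00377973]), 'grip_width': 0.9990036337594989}
scene {'fx': 429.1177905493146, 'fy': 429.1177905493146, 'cx': 282.4059120424361, 'cy': 206.92871096245005, 'world_to_cam': array([[ 8.63810258e-02,  9.96086136e-01,  1.87277543e-02,
        -4.68911748e+01],
       [ 7.61163221e-01, -5.38567188e-02, -6.463203
[... 437 characters left out ...]
-01,  5.09226043e-01, -8.07738681e-01,
         1.56156926e+02],
       [ 4.31538501e-01, -6.83008300e-01, -5.89299741e-01,
         1.07602325e+03],
       [ 0.00000000e+00,  0.00000000e+00,  0.00000000e+00,
         1.00000000e+00]])}
wrist {'fx': 344.03207570432517, 'fy': 344.03207570432517, 'cx': 280.0641964796974, 'cy': 206.02000333372246, 'hand_eye': array([[-3.84015398e-04, -9.67719703e-01, -2.52028627e-01,
         6.69342542e+01],
       [ 9.99999717e-01, -5.34801765e-04,  5.29792657e-04,
        -5.06053091e-01],
       [-6.47476148e-04, -2.52028352e-01,  9.67719634e-01,
        -1.37808135e+02],
       [ 0.00000000e+00,  0.00000000e+00,  0.00000000e+00,
         1.00000000e+00]])}
```

View pics/scene0.png

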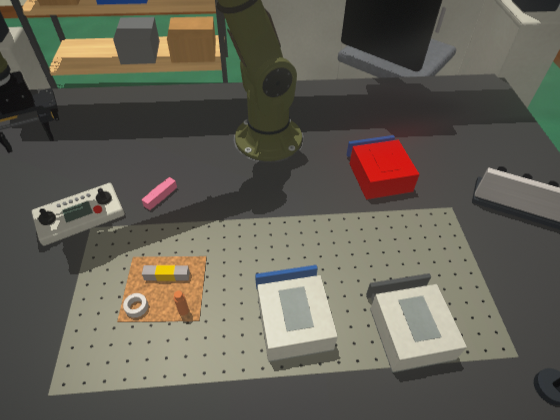

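View pics/side0.png

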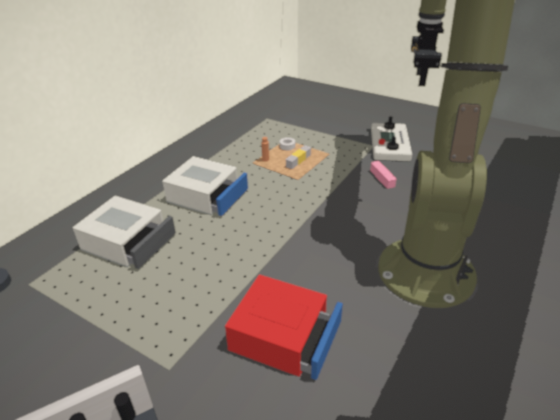

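```bash
cat > h.py <<'E'
from workcell import *
import numpy as np, cv2
def depro(cam,px,d,st=None):
    m=camera_model(cam); 
    p=np.array([(px[0]-m['cx'])*d/m['fx'],(px[1]-m['cy'])*d/m['fy'],d,1.])
    if cam=='wrist':
        q=m['hand_eye']@p; return st['orientation']@q[:3]+st['eef_pos']
    return (np.linalg.inv(m['world_to_cam'])@p)[:3]
def cloud(cam,d,st=None):
    m=camera_model(cam); H,W=d.shape; u,v=np.meshgrid(np.arange(W),np.arange(H))
    P=np.stack([(u-m['cx'])*d/m['fx'],(v-m['cy'])*d/m['fy'],d],-1).reshape(-1,3)
    if cam=='wrist':
        T=m['hand_eye']; P=P@T[:3,:3].T+T[:3,3]; P=P@st['orientation'].T+st['eef_pos']
    else:
        T=np.linalg.inv(m['world_to_cam']); P=P@T[:3,:3].T+T[:3,3]
    P=P.reshape(H,W,3); P[d<=0]=np.nan
    return P
def proj(cam,p):
    m=camera_model(cam); q=m['world_to_cam'][:3,:3]@p+m['world_to_cam'][:3,3]
    return q[0]/q[2]*m['fx']+m['cx'],q[1]/q[2]*m['fy']+m['cy']
E
python3 - <<'E'
from h import *
for c in ["scene","side"]:
    im,d=camera(c); np.save(f"{c}.npy",d); P=cloud(c,d)
    for n in ["blue_press","blue_floor","blue_edge","grey_press","bar_mid","bar","artefact_mid","ring_mid","mat"]:
        for r in spot_point(n,c)[:3]:
            u,v=map(int,np.round(r['pixel'])); print(c,n,round(r['p'],2),(u,v),P[v,u].round(0) if 0<=v<420 and 0<=u<560 else '')
E
```

```text
scene blue_press 0.86 (285, 273) [563.   3.  67.]
scene blue_press 0.67 (168, 274) [ 524. -279.   33.]
scene blue_press 0.57 (369, 142) [107. 308.  59.]
scene blue_edge 0.84 (289, 279) [585.  10.  75.]
scene blue_edge 0.75 (377, 143) [132. 324.  76.]
scene grey_press 0.97 (396, 282) [607. 260.  67.]
scene bar_mid 0.72 (166, 273) [ 523. -283.   37.]
scene bar_mid 0.72 (159, 194) [ 255. -328.   30.]
scene bar_mid 0.36 (164, 288) [ 545. -293.    4.]
scene bar 0.96 (161, 198) [ 252. -326.    9.]
scene artefact_mid 0.69 (180, 300) [ 619. -238.   73.]
scene ring_mid 0.8 (134, 306) [ 590. -358.    6.]
scene ring_mid 0.3 (178, 301) [ 621. -242.   72.]
scene mat 0.77 (162, 288) [ 546. -297.    6.]
side blue_press 0.68 (235, 189) [555.   0.  43.]
side blue_press 0.63 (329, 338) [ 95. 323.  46.]
side blue_floor 0.94 (300, 339) [132. 371.  72.]
side blue_floor 0.85 (216, 197) [611.  21.   8.]
side blue_edge 0.84 (317, 321) [147. 271.   9.]
side blue_edge 0.58 (225, 181) [629. -47.  18.]
side blue_edge 0.22 (217, 195) [610.  17.  13.]
side grey_press 0.72 (157, 240) [598. 269.  33.]
side bar_mid 0.89 (298, 158) [ 499. -260.   28.]
side bar_mid 0.76 (382, 176) [ 233. -304.   21.]
side bar_mid 0.34 (291, 161) [ 506. -228.   31.]
side bar 0.91 (384, 177) [ 224. -298.   24.]
side bar 0.84 (298, 164) [ 503. -267.    1.]
side artefact_mid 0.74 (292, 162) [ 506. -234.   25.]
side artefact_mid 0.73 (265, 145) [ 601. -227.   63.]
side ring_mid 0.72 (287, 141) [ 603. -364.   13.]
side ring_mid 0.47 (236, 190) [552.  -1.  40.]
side mat 0.96 (294, 161) [ 504. -244.   24.]
```

The scene picture shows the white unit with the blue front at about (287,273) and the grey one at (398,283). The banded bar is on the mat at (166,273), with the copper cylinder at (182,305) and the ring at (135,306). The look-alikes are the red unit at (384,165) and the pink bar at (159,194). Next I'll measure precisely.

Run:
```python
from h import *
for c in ["scene","side"]:
    im=cv2.imread(f"pics/{c}0.png"); d=np.load(f"{c}.npy"); P=cloud(c,d)
    X,Y,Z=P[...,0],P[...,1],P[...,2]
    def rect(m,n):
        pts=P[m]; 
        if len(pts)<10: print(c,n,'few',len(pts)); return
        r=cv2.minAreaRect(pts[:,:2].astype(np.float32)); print(c,n,len(pts),'rect',np.round(r[0],1),np.round(r[1],1),round(r[2],1),'zmed',np.median(pts[:,2]).round(1))
    rect((Z>29)&(Z<45)&(abs(X-522)<60)&(abs(Y+282)<75)&(X<570),'bartop')
    rect((Z>60)&(abs(X-600)<140)&(abs(Y-30)<120)&(im[...,0]>im[...,2].astype(int)+40),'bluetop')
    rect((Z>67)&(Z<82)&(X>540)&(X<800)&(abs(Y-30)<120),'unit roof')
    b=(im[...,0]>im[...,2].astype(int)+40)&(X>480)&(X<620)&(abs(Y)<100)
    print(len(P[b]),P[b].min(0).round(),P[b].max(0).round())
    # panel front face fit
    f=b&(Z>12)&(Z<58); 
    if f.sum()>20:
        p=P[f]; v,res,_,_=np.linalg.lstsq(np.c_[p[:,1],p[:,2],np.ones(len(p))],p[:,0],rcond=None)[:4]; 
        print('face x = %.3f y + %.3f z + %.1f'%tuple(v))
    y=(im[...,2]>150)&(im[...,1]>120)&(im[...,0]<90)&(abs(X-522)<60)&(abs(Y+282)<75)
    rect(y&(Z>28),'yellow top')
```

```text
scene bartop 488 rect [ 512.6 -287.7] [110.9  29.1] 86.3 zmed 36.2
scene bluetop 298 rect [556.7   6.7] [ 12.6 147. ] 5.1 zmed 65.4
scene unit roof 4518 rect [645.7  15.7] [189.6 149.9] 5.5 zmed 76.4
542 [545. -66.  33.] [570.  80.  70.]
face x = -0.098 y + 0.010 z + 561.5
scene yellow top 186 rect [ 512.8 -288.6] [46.4 28.2] 83.5 zmed 36.5
side bartop 126 rect [ 513.1 -280. ] [106.9  31.2] 88.3 zmed 31.2
side bluetop 92 rect [555.4  14.2] [ 13.3 147.8] 5.5 zmed 61.2
side unit roof 1553 rect [663.2  21.9] [158.7 154. ] 5.6 zmed 71.1
607 [541. -64.   6.] [615.  89.  65.]
face x = -0.088 y + -0.006 z + 553.6
side yellow top 10 rect [ 501.4 -281.2] [32.8  7.7] 88.3 zmed 30.8
```

Call:
{"name": "apply_moves", "arguments": {"commands": [[-1,0,0,0,0,0,8.25],[-1,0,0,0,0,0,8.25],[-1,30,-29,0,0,0,0],[-1,30,-29,0,0,0,0],[-1,30,-29,0,0,0,0],[-1,30,-29,0,0,0,0],[-1,30,-29,0,0,0,0],[-1,30,-29,0,0,0,0],[-1,30,-29,0,0,0,0],[-1,30,-29,0,0,0,0],[-1,30,-29,0,0,0,0],[-1,30,-29,0,0,0,0]]}}

```text
clock: 2.65
eef_pos: [514.8, -284.9, 247.8]
orientation: [[0.996, 0.094, 0.0], [0.094, -0.996, -0.0], [0.0, 0.0, -1.0]]
force: [0.8, -0.3, -0.2]
grip_width: 1.0
```

```bash
cat > wl.py <<'E'
from h import *
import sys
s=get_state(); im,d=camera('wrist'); cv2.imwrite(f'pics/{sys.argv[1]}.png',im)
np.savez(f'{sys.argv[1]}.npz',d=d,im=im,pos=s['eef_pos'],R=s['orientation'])
P=cloud('wrist',d,s)
print(s['clock'],s['eef_pos'].round(1),s['orientation'].round(4).tolist(),s['force'].round(2),s['grip_width'])
E
python3 wl.py w1
```

```text
2.65 [ 514.8 -284.9  247.8] [[0.9955, 0.0945, 0.0004], [0.0945, -0.9955, -0.0004], [0.0004, 0.0005, -1.0]] [ 0.8  -0.29 -0.16] 0.9996082901516785
```

View pics/w1.png

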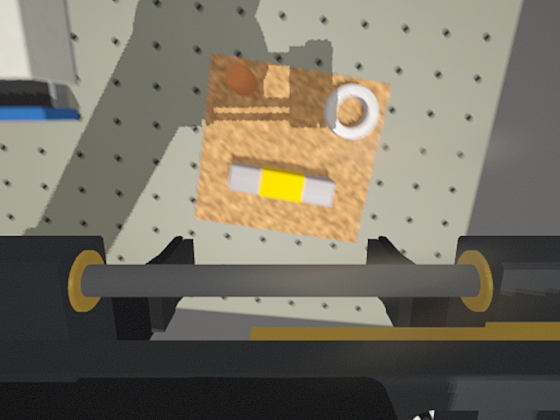

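The wrist view shows the bar at (281,185), the cylinder at (240,78) and the ring at (353,111).

Run:
```python
from h import *
z=np.load('w1.npz'); im=z['im'].astype(int); s=dict(eef_pos=z['pos'],orientation=z['R']); P=cloud('wrist',z['d'],s)
X,Y,Z=P[...,0],P[...,1],P[...,2]
v,u=np.mgrid[:420,:560]
def rect(m,n):
    p=P[m]; r=cv2.minAreaRect(p[:,:2].astype(np.float32)); print(n,m.sum(),np.round(r[0],1),np.round(r[1],1),round(r[2],1),np.median(p[:,2]).round(1),'pca',end=' ')
    c=p[:,:2]-p[:,:2].mean(0); w,V=np.linalg.eigh(c.T@c); a=V[:,1]; print(p[:,:2].mean(0).round(1),np.degrees(np.arctan2(a[1],a[0])).round(1))
rect((Z>27)&(Z<45)&(u>215)&(u<345)&(v>150)&(v<215),'bar')
yl=(im[...,2]>170)&(im[...,1]>150)&(im[...,0]<80)&(u>250)&(u<315)&(v>150)&(v<215)&(Z>27)
rect(yl,'yellow')
rect((Z>70)&(Z<100)&(u>215)&(u<275)&(v>50)&(v<105),'cyltop')
rect((Z>18)&(Z<40)&(u>315)&(u<390)&(v>75)&(v<145),'ring')
m=(Z<9)&(u>200)&(u<390)&(v>55)&(v<240)&(im[...,2]>im[...,0]+60)
rect(m,'mat')
```

```text
bar 2710 [ 510.3 -289. ] [109.8  27.2] 85.5 34.9 pca [ 510.9 -288.6] 85.5
yellow 1014 [ 511.1 -287.7] [44.9 25.6] 85.2 35.2 pca [ 511.8 -286.7] 84.7
cyltop 658 [ 608.5 -242.4] [24.2 24. ] 30.9 83.8 pca [ 607.8 -243.4] 135.4
ring 1564 [ 591.4 -352.9] [52.7 52.9] 5.7 26.6 pca [ 591.3 -352.8] 96.6
mat 21653 [ 542.6 -291.4] [190.3 180.2] 86.4 4.8 pca [ 546.9 -288.1] 63.3
```

Call:
{"name": "apply_moves", "arguments": {"commands": [[1,1,-36,0,0,0,0],[1,1,-36,0,0,0,0],[1,1,-36,0,0,0,0],[1,1,-36,0,0,0,0],[1,1,-36,0,0,0,0],[1,1,-36,0,0,0,0],[1,1,-36,0,0,0,0],[1,1,-34,0,0,0,0],[1,0,0,0,0,0,0]]}}

```text
clock: 3.82
eef_pos: [494.7, 2.7, 248.0]
orientation: [[0.995, 0.1, 0.001], [0.1, -0.995, 0.0], [0.001, -0.0, -1.0]]
force: [-0.1, -0.2, 0.1]
grip_width: 0.067
```

```bash
python3 wl.py w2
python3 - <<'E'
from h import *
z=np.load('w2.npz'); im=z['im'].astype(int); s=dict(eef_pos=z['pos'],orientation=z['R']); P=cloud('wrist',z['d'],s)
X,Y,Z=P[...,0],P[...,1],P[...,2]
b=(im[...,0]>im[...,2]+50)&(X>480)&(X<620)&(abs(Y-5)<110)
def rect(m,n):
    p=P[m]; r=cv2.minAreaRect(p[:,:2].astype(np.float32)); print(n,m.sum(),np.round(r[0],1),np.round(r[1],1),round(r[2],1),np.median(p[:,2]).round(1))
rect(b&(Z>60),'bluetop'); rect((Z>70)&(Z<85)&(X>560)&(X<740)&(abs(Y-10)<110),'roof')
p=P[b]; print(p.min(0).round(),p.max(0).round())
E
```

```text
3.825 [494.7   2.7 248. ] [[0.995, 0.1003, 0.0008], [0.1003, -0.995, 0.0004], [0.0009, -0.0003, -1.0]] [-0.12 -0.22  0.1 ] 0.06697151720282879
bluetop 2094 [555.    5.8] [ 10.7 148.3] 5.7 64.7
roof 16057 [618.4  12.3] [ 69.5 150.5] 5.7 75.0
[543. -79.   1.] [569.  80.  67.]
```

View pics/w2.png

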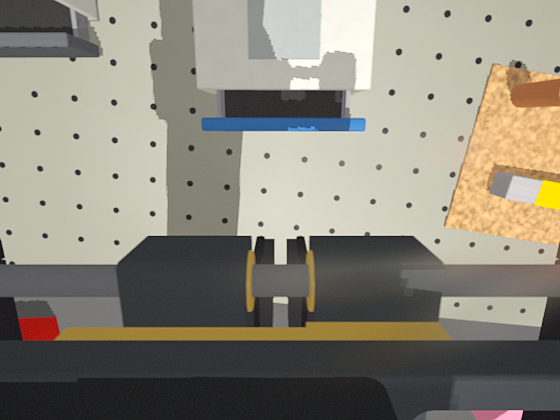

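Call:
{"name": "apply_moves", "arguments": {"commands": [[1,0,0,40,0,0,0],[1,0,0,40,0,0,0],[1,0,0,40,0,0,0],[1,0,0,40,0,0,0],[1,0,3,38,0,0,0],[1,10,0,0,0,0,0],[1,10,0,0,0,0,0],[1,10,0,0,0,0,0],[1,5,0,0,0,0,0],[1,0,0,0,0,0,0],[1,0,0,0,0,0,0]]}}

```text
clock: 5.25
eef_pos: [529.8, -0.1, 49.7]
orientation: [[0.995, 0.095, -0.0], [0.095, -0.995, -0.0], [-0.0, 0.0, -1.0]]
force: [0.2, -0.6, -0.1]
grip_width: 0.006
```

```bash
cat > st.py <<'E'
from h import *
s=get_state(); ex=np.array([.995,.0993,0]); f=s['force']
print(s['clock'],s['eef_pos'].round(2),'local',((s['eef_pos']-[549,5.2,40])@ex).round(2),'F',f.round(2),'press',(-f@ex).round(2),s['grip_width'])
E
python3 st.py
python3 - <<'E'
from h import *
im,d=camera('side'); cv2.imwrite('pics/side1.png',im[130:270,150:350].repeat(3,0).repeat(3,1))
E
```

```text
5.25 [ 5.2977e+02 -8.0000e-02  4.9660e+01] local -19.66 F [ 0.15 -0.57 -0.09] press -0.09 0.0057316688820350445
```

View pics/side1.png

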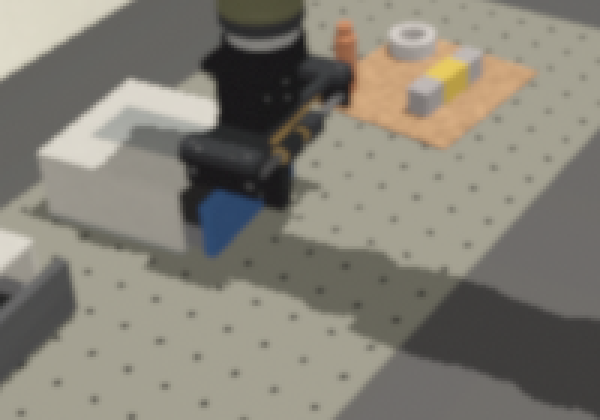

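Call:
{"name": "apply_moves", "arguments": {"commands": [[1,2,0,0,0,0,0],[1,2,0,0,0,0,0],[1,2,0,0,0,0,0],[1,2,0,0,0,0,0],[1,2,0,0,0,0,0],[1,2,0,0,0,0,0],[1,0,0,0,0,0,0]]}}

```text
clock: 6.18
eef_pos: [541.1, 1.0, 49.3]
orientation: [[0.995, 0.095, -0.002], [0.095, -0.996, -0.0], [-0.002, 0.0, -1.0]]
force: [-4.3, 0.6, 2.8]
grip_width: 0.005
```

```bash
python3 st.py
```

```text
6.175 [541.08   0.99  49.26] local -8.3 F [-4.31  0.64  2.76] press 4.23 0.0048591451147559665
```

Call:
{"name": "apply_moves", "arguments": {"commands": [[1,1.5,0,0,0,0,0],[1,1.5,0,0,0,0,0],[1,1,0,0,0,0,0],[1,0,0,0,0,0,0]]}}

```text
clock: 6.68
eef_pos: [545.7, 1.5, 49.3]
orientation: [[0.996, 0.095, -0.001], [0.095, -0.996, -0.0], [-0.001, -0.0, -1.0]]
force: [-4.6, -0.9, 0.3]
grip_width: 0.005
```

Call:
{"name": "apply_moves", "arguments": {"commands": [[1,1,0,0,0,0,0],[1,1,0,0,0,0,0]]}}

```text
clock: 6.92
eef_pos: [547.6, 1.6, 49.3]
orientation: [[0.996, 0.095, -0.001], [0.095, -0.996, -0.0], [-0.001, -0.0, -1.0]]
force: [-5.0, -0.5, 0.0]
grip_width: 0.004
```

Call:
{"name": "apply_moves", "arguments": {"commands": [[1,1,0,0,0,0,0],[1,0,0,0,0,0,0]]}}

```text
clock: 7.18
eef_pos: [548.8, 1.7, 49.3]
orientation: [[0.996, 0.095, -0.0], [0.095, -0.996, -0.0], [-0.0, -0.0, -1.0]]
force: [-4.0, -0.5, -1.3]
grip_width: 0.005
```

Call:
{"name": "apply_moves", "arguments": {"commands": [[1,1,0,0,0,0,0],[1,0,0,0,0,0,0]]}}

```text
clock: 7.42
eef_pos: [549.7, 1.8, 49.3]
orientation: [[0.996, 0.095, -0.0], [0.095, -0.996, 0.0], [-0.0, -0.0, -1.0]]
force: [-4.6, 0.1, -1.5]
grip_width: 0.001
```

Call:
{"name": "apply_moves", "arguments": {"commands": [[1,0.7,0,0,0,0,0],[1,0,0,0,0,0,0]]}}

```text
clock: 7.68
eef_pos: [550.4, 1.9, 49.3]
orientation: [[0.996, 0.095, -0.0], [0.095, -0.996, -0.0], [-0.0, -0.0, -1.0]]
force: [-3.9, 0.7, -1.6]
grip_width: 0.003
```

Call:
{"name": "apply_moves", "arguments": {"commands": [[1,0.7,0,0,0,0,0],[1,0,0,0,0,0,0]]}}

```text
clock: 7.92
eef_pos: [551.0, 1.9, 49.3]
orientation: [[0.996, 0.095, -0.001], [0.095, -0.996, -0.0], [-0.001, 0.0, -1.0]]
force: [-4.9, -0.6, -3.4]
grip_width: 0.006
```

Call:
{"name": "apply_moves", "arguments": {"commands": [[1,0.7,0,0,0,0,0],[1,0,0,0,0,0,0]]}}

```text
clock: 8.18
eef_pos: [551.7, 2.0, 49.3]
orientation: [[0.996, 0.095, -0.001], [0.095, -0.996, -0.0], [-0.001, -0.0, -1.0]]
force: [-5.2, -0.1, -1.5]
grip_width: 0.004
```

Call:
{"name": "apply_moves", "arguments": {"commands": [[1,0.7,0,0,0,0,0],[1,0.3,0,0,0,0,0]]}}

```text
clock: 8.43
eef_pos: [552.6, 2.1, 49.3]
orientation: [[0.996, 0.095, -0.001], [0.095, -0.996, -0.0], [-0.001, -0.0, -1.0]]
force: [-5.3, -0.4, -2.1]
grip_width: 0.003
```

Call:
{"name": "apply_moves", "arguments": {"commands": [[1,0.7,0,0,0,0,0],[1,0.3,0,0,0,0,0]]}}

```text
clock: 8.68
eef_pos: [553.6, 2.2, 49.3]
orientation: [[0.996, 0.095, -0.001], [0.095, -0.996, -0.0], [-0.001, 0.0, -1.0]]
force: [-5.2, -0.2, -2.6]
grip_width: 0.005
```

Call:
{"name": "apply_moves", "arguments": {"commands": [[1,0.7,0,0,0,0,0],[1,0.3,0,0,0,0,0]]}}

```text
clock: 8.93
eef_pos: [554.6, 2.3, 49.3]
orientation: [[0.996, 0.095, -0.001], [0.095, -0.996, -0.0], [-0.001, 0.0, -1.0]]
force: [-5.5, -0.2, -1.4]
grip_width: 0.006
```

Call:
{"name": "apply_moves", "arguments": {"commands": [[1,0.7,0,0,0,0,0],[1,0,0,0,0,0,0]]}}

```text
clock: 9.18
eef_pos: [555.4, 2.4, 49.3]
orientation: [[0.996, 0.095, -0.001], [0.095, -0.996, -0.0], [-0.001, 0.0, -1.0]]
force: [-4.8, -0.4, -2.1]
grip_width: 0.008
```

Call:
{"name": "apply_moves", "arguments": {"commands": [[1,0.7,0,0,0,0,0],[1,0,0,0,0,0,0]]}}

```text
clock: 9.43
eef_pos: [556.0, 2.4, 49.3]
orientation: [[0.996, 0.095, -0.001], [0.095, -0.996, -0.0], [-0.001, -0.0, -1.0]]
force: [-5.0, 0.4, -2.2]
grip_width: 0.004
```

Call:
{"name": "apply_moves", "arguments": {"commands": [[1,0.7,0,0,0,0,0],[1,0,0,0,0,0,0]]}}

```text
clock: 9.68
eef_pos: [556.3, 2.4, 49.3]
orientation: [[0.996, 0.095, -0.002], [0.095, -0.996, -0.0], [-0.002, 0.0, -1.0]]
force: [-6.5, 0.0, -1.0]
grip_width: 0.005
```

Call:
{"name": "apply_moves", "arguments": {"commands": [[1,0.7,0,0,0,0,0],[1,0,0,0,0,0,0]]}}

```text
clock: 9.93
eef_pos: [556.5, 2.5, 49.3]
orientation: [[0.995, 0.095, -0.003], [0.095, -0.996, -0.0], [-0.003, 0.0, -1.0]]
force: [-8.4, 0.0, 0.9]
grip_width: 0.002
```

Call:
{"name": "apply_moves", "arguments": {"commands": [[1,1,0,0,0,0,0],[1,1,0,0,0,0,0],[1,0,0,0,0,0,0]]}}

```text
clock: 10.3
eef_pos: [556.7, 2.5, 49.3]
orientation: [[0.995, 0.095, -0.007], [0.095, -0.996, -0.001], [-0.007, 0.001, -1.0]]
force: [-13.3, -0.4, 5.8]
grip_width: 0.003
```

Call:
{"name": "apply_moves", "arguments": {"commands": [[1,1,0,0,0,0,0],[1,0,0,0,0,0,0]]}}

```text
clock: 10.55
eef_pos: [556.8, 2.5, 49.3]
orientation: [[0.995, 0.095, -0.009], [0.095, -0.996, -0.002], [-0.009, 0.001, -1.0]]
force: [-16.6, -0.4, 7.8]
grip_width: 0.009
```

Call:
{"name": "apply_moves", "arguments": {"commands": [[1,1,0,0,0,0,0],[1,0,0,0,0,0,0]]}}

```text
clock: 10.8
eef_pos: [556.9, 2.5, 49.3]
orientation: [[0.995, 0.095, -0.011], [0.095, -0.996, -0.002], [-0.011, 0.001, -1.0]]
force: [-19.4, -0.2, 10.9]
grip_width: 0.003
```

Call:
{"name": "apply_moves", "arguments": {"commands": [[1,-10,0,0,0,0,0],[1,-30,0,0,0,0,0],[1,-30,0,0,0,0,0],[1,-30,0,0,0,0,0],[1,-10,0,-40,0,0,0],[1,0,0,-40,0,0,0],[1,0,0,-40,0,0,0],[1,0,0,-40,0,0,0],[-1,0,0,-30,0,0,0],[-1,0,0,0,0,0,0]]}}

```text
clock: 12.05
eef_pos: [456.0, -7.4, 243.7]
orientation: [[0.995, 0.095, 0.012], [0.095, -0.995, -0.002], [0.011, 0.003, -1.0]]
force: [-0.5, -0.0, -0.3]
grip_width: 0.149
```

```bash
python3 wl.py w3
python3 - <<'E'
from h import *
z=np.load('w3.npz'); im=z['im'].astype(int); s=dict(eef_pos=z['pos'],orientation=z['R']); P=cloud('wrist',z['d'],s)
X,Y,Z=P[...,0],P[...,1],P[...,2]
b=(im[...,0]>im[...,2]+50)&(X>380)&(X<620)&(abs(Y-5)<110)
if b.sum()>20:
  p=P[b&(Z>55)]; r=cv2.minAreaRect(p[:,:2].astype(np.float32)); print(len(p),r,np.median(p[:,2]))
im,d=camera('scene'); cv2.imwrite('pics/scene1.png',im)
E
```

```text
12.05 [456.   -7.4 243.7] [[0.9954, 0.095, 0.0115], [0.0951, -0.9955, -0.0019], [0.0113, 0.003, -0.9999]] [-0.46 -0.   -0.3 ] 0.1488460113970224
2033 ((442.4726257324219, -4.301765441894531), (11.232467651367188, 148.96951293945312), 5.4238739013671875) 64.51415308888733
```

View pics/w3.png

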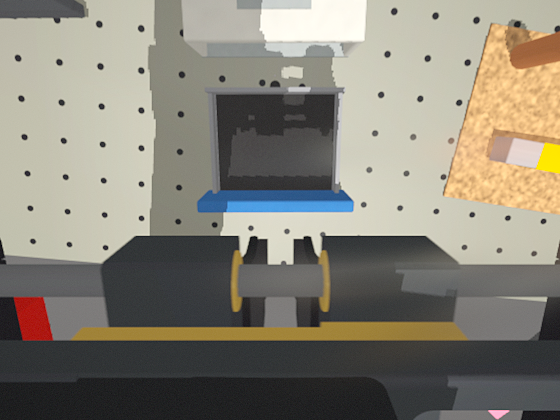

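View pics/scene1.png

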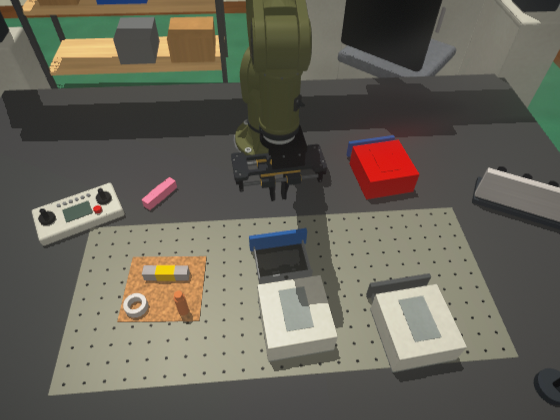

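The wrist view shows the tray fully out, with its panel at (275,202), about 113 mm from shut. The scene view agrees, and the grey tray is still shut. Next is the bar.

Call:
{"name": "apply_moves", "arguments": {"commands": [[-1,0,0,0,0,0,-10],[-1,0,0,0,0,0,-10],[-1,0,0,0,0,0,-10],[-1,0,0,0,0,0,-10],[-1,0,0,0,0,0,-10],[-1,0,0,0,0,0,-10],[-1,0,0,0,0,0,-10],[-1,0,0,0,0,0,-10],[-1,-20,10,0,0,0,0],[-1,-36,10,0,0,0,0],[-1,-36,10,0,0,0,0],[-1,-36,10,0,0,0,0]]}}

```text
clock: 13.65
eef_pos: [482.2, -141.2, 238.7]
orientation: [[0.084, 0.996, -0.0], [0.996, -0.084, -0.001], [-0.001, -0.0, -1.0]]
force: [0.2, 0.6, -0.1]
grip_width: 0.999
```

Call:
{"name": "apply_moves", "arguments": {"commands": [[-1,-36,10,0,0,0,0],[-1,-36,10,0,0,0,0],[-1,-36,10,0,0,0,0],[-1,-30,7,0,0,0,0],[-1,-15,0,0,0,0,0],[-1,0,0,0,0,0,0],[-1,0,0,0,0,0,0]]}}

```text
clock: 14.52
eef_pos: [506.8, -292.4, 239.4]
orientation: [[0.079, 0.997, -0.0], [0.997, -0.079, 0.001], [0.001, -0.0, -1.0]]
force: [0.3, 0.2, 0.4]
grip_width: 0.997
```

```bash
python3 wl.py w4
python3 - <<'E'
from h import *
s=get_state(); print(s['joint_pos'].round(2))
z=np.load('w4.npz'); im=z['im'].astype(int); s=dict(eef_pos=z['pos'],orientation=z['R']); P=cloud('wrist',z['d'],s)
X,Y,Z=P[...,0],P[...,1],P[...,2]
def rect(m,n):
    p=P[m]; r=cv2.minAreaRect(p[:,:2].astype(np.float32)); print(n,m.sum(),np.round(r[0],1),np.round(r[1],1),round(r[2],1),np.median(p[:,2]).round(1))
rect((Z>27)&(Z<45)&(abs(X-511)<35)&(abs(Y+288)<62),'bar')
rect((Z>75)&(Z<95)&(abs(X-608)<30)&(abs(Y+243)<30),'cyl')
R=z['R']; t=np.array([510.2,-298.3,36])-z['pos']; print('tool shift',(R.T@t).round(1),'yaw',np.degrees(np.arctan2(R[1,0],R[0,0])))
E
```

```text
14.525 [ 506.8 -292.4  239.4] [[0.0788, 0.9969, -0.0001], [0.9969, -0.0788, 0.0008], [0.0007, -0.0001, -1.0]] [0.33 0.19 0.38] 0.9973496659987088
[ 0.67  0.2  -0.22  1.62  0.04  1.33  0.37]
bar 2747 [ 511.2 -288.8] [109.  26.] 85.2 35.0
cyl 430 [ 608.7 -242.2] [17.6 17.2] 30.9 84.6
tool shift [ -5.8   3.9 203.4] yaw 85.48276225456141
```

View pics/w4.png

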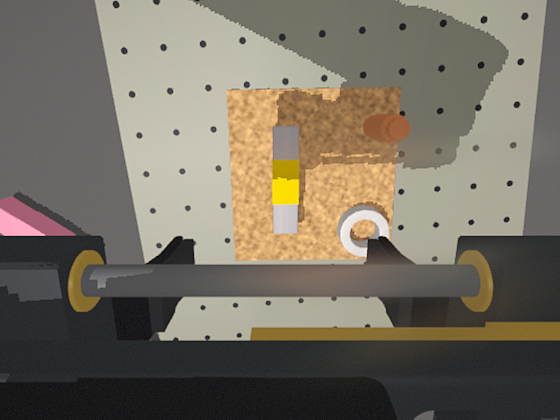

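Call:
{"name": "apply_moves", "arguments": {"commands": [[-1,-6,4,30,0,0,0],[-1,0,0,40,0,0,0],[-1,0,0,40,0,0,0],[-1,0,0,40,0,0,0],[-1,0,0,25,0,0,0],[-1,0,0,15,0,0,0],[-1,0,0,8,0,0,0],[-1,0,0,5,0,0,0],[-1,0,0,0,0,0,0]]}}

```text
clock: 15.7
eef_pos: [510.5, -300.1, 37.0]
orientation: [[0.08, 0.997, 0.001], [0.997, -0.08, -0.0], [-0.0, 0.001, -1.0]]
force: [-0.8, -0.3, 0.5]
grip_width: 1.0
```

```bash
python3 wl.py w5;  python3 - <<'E'
from h import *
im,d=camera('side'); cv2.imwrite('pics/side2.png',im[80:220,200:400].repeat(3,0).repeat(3,1))
E
```

```text
15.7 [ 510.5 -300.1   37. ] [[0.0796, 0.9968, 0.0007], [0.9968, -0.0796, -0.0005], [-0.0004, 0.0007, -1.0]] [-0.78 -0.27  0.47] 0.9996848883381494
```

View pics/w5.png

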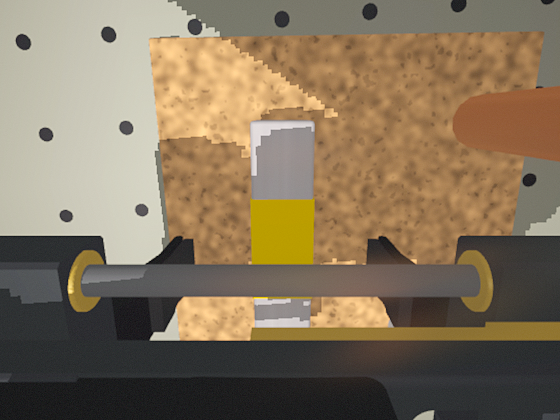

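View pics/side2.png

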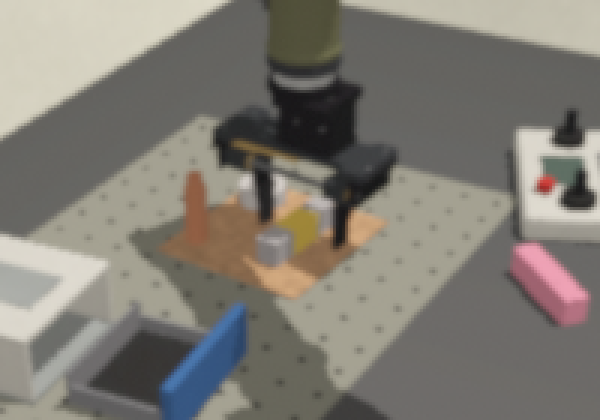

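The jaws straddle the bar and the cylinder is clear. Closing now.

Call:
{"name": "apply_moves", "arguments": {"commands": [[1,0,0,2,0,0,0],[1,0,0,0,0,0,0],[1,0,0,0,0,0,0],[1,0,0,0,0,0,0],[1,0,0,0,0,0,0],[1,0,0,0,0,0,0],[1,0,0,0,0,0,0],[1,0,0,0,0,0,0]]}}

```text
clock: 16.8
eef_pos: [510.4, -300.1, 34.6]
orientation: [[0.079, 0.997, 0.001], [0.997, -0.079, -0.0], [-0.0, 0.001, -1.0]]
force: [0.8, 0.0, -0.5]
grip_width: 0.296
```

Call:
{"name": "apply_moves", "arguments": {"commands": [[1,0,0,-10,0,0,0],[1,0,0,-20,0,0,0],[1,0,0,-30,0,0,0],[1,0,0,-30,0,0,0],[1,0,0,-20,0,0,0],[1,0,0,0,0,0,0]]}}

```text
clock: 17.55
eef_pos: [511.4, -300.7, 147.5]
orientation: [[0.08, 0.997, 0.004], [0.997, -0.08, -0.003], [-0.002, 0.004, -1.0]]
force: [-0.8, 0.1, -4.7]
grip_width: 0.291
```

```bash
python3 wl.py w6
python3 - <<'E'
from h import *
z=np.load('w6.npz'); s=dict(eef_pos=z['pos'],orientation=z['R']); P=cloud('wrist',z['d'],s); im=z['im']
Q=(P-z['pos'])@z['R']; 
m=(Q[...,2]<12)&(Q[...,2]>-15)&(abs(Q[...,1])<25)&(Q[...,0]>12)&(Q[...,0]<90)
q=Q[m]; print(len(q),np.percentile(q,[1,50,99],axis=0).round(1)); print(np.polyfit(q[:,0],q[:,2],1), 'z vs x slope')
E
```

```text
17.55 [ 511.4 -300.7  147.5] [[0.0797, 0.9968, 0.0042], [0.9968, -0.0797, -0.0027], [-0.0024, 0.0044, -1.0]] [-0.82  0.15 -4.68] 0.2907165071423594
8417 [[ 12.7 -14.4  -1.7]
 [ 40.8  -1.3  -0.2]
 [ 66.1  11.4   1.5]]
[ 0.01514702 -0.79257552] z vs x slope
```

View pics/w6.png

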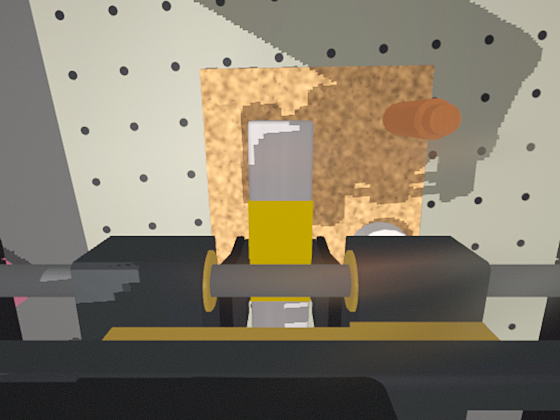

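Call:
{"name": "apply_moves", "arguments": {"commands": [[1,0,0,0,0,0,-5],[1,0,0,0,0,0,-5.2],[1,20,1.6,0,0,0,0],[1,32,1.6,0,0,0,0],[1,32,1.6,0,0,0,0],[1,32,1.6,0,0,0,0],[1,32,1.6,0,0,0,0],[1,32,1.6,0,0,0,0],[1,32,1.6,0,0,0,0],[1,32,1.6,0,0,0,0],[1,26,1.6,0,0,0,0],[1,18,1.6,0,0,0,0]]}}

```text
clock: 19.1
eef_pos: [496.6, -9.2, 144.0]
orientation: [[-0.1, 0.995, -0.001], [0.995, 0.1, 0.0], [0.0, -0.001, -1.0]]
force: [0.2, -0.5, -4.8]
grip_width: 0.295
```

Call:
{"name": "apply_moves", "arguments": {"commands": [[1,0,0,0,0,0,0],[1,0,0,0,0,0,0]]}}

```text
clock: 19.35
eef_pos: [497.6, -13.0, 144.4]
orientation: [[-0.097, 0.995, -0.0], [0.995, 0.097, -0.001], [-0.001, -0.0, -1.0]]
force: [-0.3, 0.1, -5.0]
grip_width: 0.295
```

```bash
python3 wl.py w7
python3 - <<'E'
from h import *
z=np.load('w7.npz'); s=dict(eef_pos=z['pos'],orientation=z['R']); P=cloud('wrist',z['d'],s); im=z['im'].astype(int)
R=z['R'];Q=(P-z['pos'])@R
m=(Q[...,2]<12)&(Q[...,2]>-15)&(abs(Q[...,1])<25)&(Q[...,0]>12)&(Q[...,0]<90)
q=Q[m]; print(len(q),np.percentile(q,[1,50,99],axis=0).round(1),'slope',np.polyfit(q[:,0],q[:,2],1))
X,Y,Z=P[...,0],P[...,1],P[...,2]
b=(im[...,0]>im[...,2]+50)&(X>380)&(X<620)&(abs(Y-5)<110)&(Z>55)
if b.sum()>20: print(b.sum(),cv2.minAreaRect(P[b][:,:2].astype(np.float32)))
t=np.array([499.3,-10.1,44])-z['pos'];print('shift',(R.T@t).round(1),'yaw',np.degrees(np.arctan2(R[1,0],R[0,0])))
im,d=camera('scene');P=cloud('scene',d);X,Y,Z=P[...,0],P[...,1],P[...,2];cv2.imwrite('pics/scene2.png',im[180:380,180:440].repeat(3,0).repeat(3,1)[:600,:780])
E
```

```text
19.35 [497.6 -13.  144.4] [[-0.0968, 0.9953, -0.0003], [0.9953, 0.0968, -0.0009], [-0.0009, -0.0004, -1.0]] [-0.28  0.07 -5.03] 0.2948587644246415
8455 [[ 12.7 -14.4  -1.7]
 [ 41.   -1.3  -0.2]
 [ 66.4  11.4   1.5]] slope [ 0.01453449 -0.80580573]
3259 ((454.4073181152344, 21.813365936279297), (41.48969268798828, 99.45555877685547), 5.476297378540039)
shift [  2.8   2.  100.4] yaw 95.55245290597654
```

View pics/w7.png

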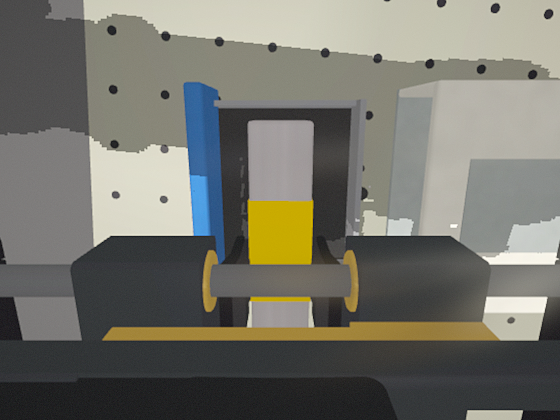

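View pics/scene2.png

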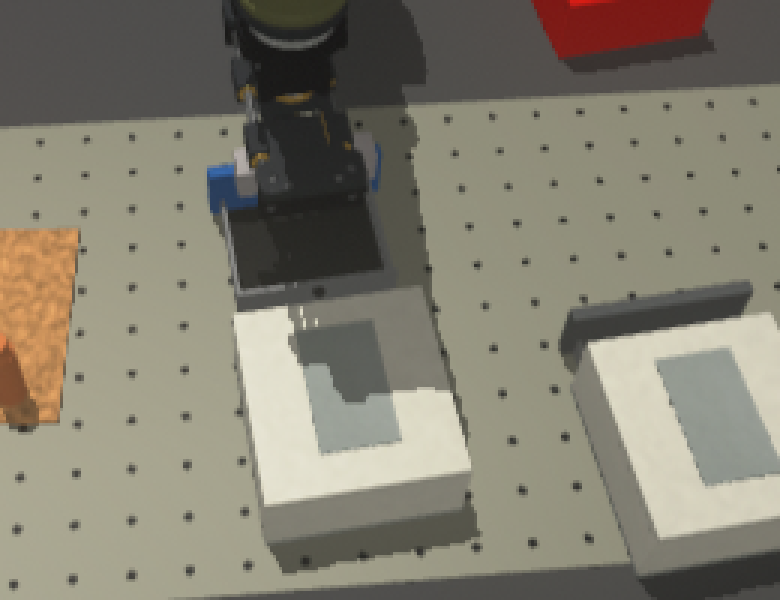

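Call:
{"name": "apply_moves", "arguments": {"commands": [[1,3,2,15,0,0,0],[1,0,0,25,0,0,0],[1,0,0,25,0,0,0],[1,0,0,15,0,0,0],[1,0,0,8,0,0,0],[1,0,0,5,0,0,0],[1,0,0,3,0,0,0],[1,0,0,0,0,0,0]]}}

```text
clock: 20.45
eef_pos: [499.8, -8.7, 48.8]
orientation: [[-0.098, 0.995, 0.001], [0.995, 0.098, -0.0], [-0.0, 0.001, -1.0]]
force: [-0.5, 0.1, -4.3]
grip_width: 0.296
```

Call:
{"name": "apply_moves", "arguments": {"commands": [[1,0,0,1.5,0,0,0],[1,0,0,0,0,0,0],[1,0,0,0,0,0,0]]}}

```text
clock: 20.82
eef_pos: [499.6, -8.7, 47.2]
orientation: [[-0.098, 0.995, 0.0], [0.995, 0.098, -0.0], [-0.0, 0.0, -1.0]]
force: [0.4, -0.4, -4.6]
grip_width: 0.294
```

Call:
{"name": "apply_moves", "arguments": {"commands": [[1,0,0,1.5,0,0,0],[1,0,0,1,0,0,0],[1,0,0,0.5,0,0,0],[1,0,0,0,0,0,0]]}}

```text
clock: 21.32
eef_pos: [499.4, -8.6, 43.9]
orientation: [[-0.098, 0.995, -0.0], [0.995, 0.098, -0.0], [0.0, -0.0, -1.0]]
force: [0.3, 0.5, -4.3]
grip_width: 0.299
```

Call:
{"name": "apply_moves", "arguments": {"commands": [[1,0,0,0.6,0,0,0],[1,0,0,0,0,0,0]]}}

```text
clock: 21.58
eef_pos: [499.6, -8.7, 43.6]
orientation: [[-0.098, 0.995, 0.0], [0.995, 0.098, -0.0], [-0.0, 0.0, -1.0]]
force: [-1.6, 0.4, -3.8]
grip_width: 0.298
```

Call:
{"name": "apply_moves", "arguments": {"commands": [[1,0,0,0.6,0,0,0],[1,0,0,0,0,0,0]]}}

```text
clock: 21.82
eef_pos: [500.0, -8.6, 43.5]
orientation: [[-0.098, 0.995, 0.001], [0.995, 0.098, -0.0], [-0.0, 0.001, -1.0]]
force: [-1.1, -0.0, 3.7]
grip_width: 0.294
```

Call:
{"name": "apply_moves", "arguments": {"commands": [[1,0,0,0.6,0,0,0],[1,0,0,0,0,0,0]]}}

```text
clock: 22.08
eef_pos: [500.8, -8.6, 43.5]
orientation: [[-0.098, 0.995, 0.002], [0.995, 0.098, -0.0], [-0.0, 0.002, -1.0]]
force: [-1.3, 0.4, 6.6]
grip_width: 0.295
```

Seated: the vertical force has reversed. I'll open part-way so the fingers stay clear of the tray walls, then lift.

Call:
{"name": "apply_moves", "arguments": {"commands": [[0.2,0,0,-0.6,0,0,0],[0.0,0,0,0,0,0,0],[-0.1,0,0,0,0,0,0],[-0.1,0,0,0,0,0,0],[-0.1,0,0,0,0,0,0]]}}

```text
clock: 22.7
eef_pos: [499.4, -8.7, 42.7]
orientation: [[-0.098, 0.995, -0.0], [0.995, 0.098, -0.0], [-0.0, -0.0, -1.0]]
force: [0.7, 0.2, -0.2]
grip_width: 0.547
```

Call:
{"name": "apply_moves", "arguments": {"commands": [[-0.1,0,0,-5,0,0,0],[-0.1,0,0,-15,0,0,0],[-0.1,0,0,-30,0,0,0],[-0.1,0,0,-40,0,0,0],[-0.1,0,0,-40,0,0,0],[-0.1,0,0,-40,0,0,0],[-0.1,0,0,-20,0,0,0],[1,0,0,0,0,0,0]]}}

```text
clock: 23.7
eef_pos: [500.6, -8.5, 235.5]
orientation: [[-0.098, 0.995, 0.005], [0.995, 0.098, -0.001], [-0.001, 0.005, -1.0]]
force: [0.4, -0.2, 0.3]
grip_width: 0.499
```

```bash
python3 wl.py w8
python3 - <<'E'
from h import *
z=np.load('w8.npz'); s=dict(eef_pos=z['pos'],orientation=z['R']); P=cloud('wrist',z['d'],s); im=z['im'].astype(int)
X,Y,Z=P[...,0],P[...,1],P[...,2]
b=(im[...,0]>im[...,2]+50)&(X>380)&(X<480)&(abs(Y-5)<110)&(Z>60)&(Z<70)
print(cv2.minAreaRect(P[b][:,:2].astype(np.float32)))
m=(Z>37)&(Z<50)&(abs(X-498)<28)&(abs(Y-1)<58); p=P[m]
print(m.sum(),cv2.minAreaRect(p[:,:2].astype(np.float32)),np.percentile(p[:,2],[5,50,95]),np.linalg.lstsq(np.c_[p[:,:2],np.ones(len(p))],p[:,2],rcond=None)[0])
E
```

```text
23.7 [500.6  -8.5 235.5] [[-0.0983, 0.9951, 0.005], [0.9952, 0.0983, -0.0008], [-0.0013, 0.0049, -1.0]] [ 0.41 -0.25  0.25] 0.49896498977495785
((441.73260498046875, 3.32598876953125), (12.418069839477539, 132.13674926757812), 5.562259197235107)
3059 ((497.3412170410156, 2.638477325439453), (26.513120651245117, 109.2157211303711), 5.039318084716797) [42.60588285 43.90461401 45.17725731] [-3.41375900e-03 -2.10133863e-03  4.56091752e+01]
```

View pics/w8.png

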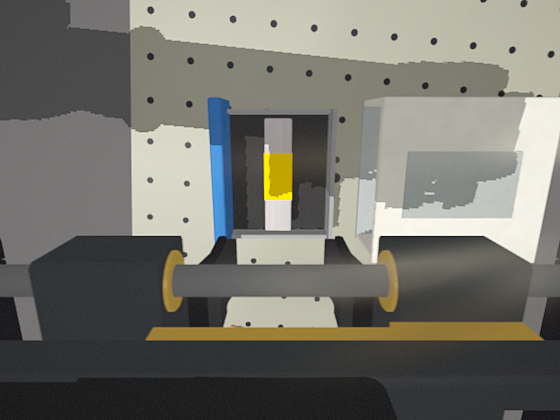

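The bar lies flat and centred in the tray at (278,175), 110×26 mm, with its top at z≈44. Next I'll turn the shut jaws and move in front of the panel.

Call:
{"name": "apply_moves", "arguments": {"commands": [[1,0,0,0,0,0,10],[1,0,0,0,0,0,10],[1,0,0,0,0,0,10],[1,0,0,0,0,0,10],[1,0,0,0,0,0,10],[1,0,0,0,0,0,10],[1,0,0,0,0,0,10],[1,0,0,0,0,0,10],[1,0,0,0,0,0,10],[1,-28,15,0,0,0,0],[1,-28,15,0,0,0,0],[1,-28,15,0,0,0,0]]}}

```text
clock: 25.25
eef_pos: [418.5, -62.0, 231.3]
orientation: [[0.995, 0.098, -0.003], [0.098, -0.995, 0.001], [-0.003, -0.001, -1.0]]
force: [-0.1, -0.5, 0.5]
grip_width: 0.002
```

Call:
{"name": "apply_moves", "arguments": {"commands": [[1,0,0,0,0,0,0],[1,0,0,0,0,0,0],[1,0,0,0,0,0,0]]}}

```text
clock: 25.62
eef_pos: [420.7, -60.9, 232.5]
orientation: [[0.995, 0.1, -0.0], [0.1, -0.995, 0.0], [-0.0, -0.0, -1.0]]
force: [0.5, 0.7, 0.4]
grip_width: 0.007
```

Run:
```python
from h import *
s=get_state(); print(s['eef_pos'],s['joint_pos'].round(2),s['orientation'].round(3).tolist())
```

```text
[420.71186624 -60.94287174 232.48004915] [ 0.46 -0.15 -0.35  1.98 -0.05  1.3  -1.34] [[0.995, 0.1, -0.0], [0.1, -0.995, 0.0], [-0.0, -0.0, -1.0]]
```

Call:
{"name": "apply_moves", "arguments": {"commands": [[1,0,0,30,0,0,0],[1,0,0,30,0,0,0],[1,0,0,30,0,0,0],[1,0,0,0,0,0,0]]}}

```text
clock: 26.12
eef_pos: [418.8, -60.9, 140.8]
orientation: [[0.995, 0.099, -0.005], [0.099, -0.995, 0.002], [-0.005, -0.002, -1.0]]
force: [0.1, 0.5, 1.2]
grip_width: 0.007
```

Run:
```python
from h import *
s=get_state(); print(s['eef_pos'],s['joint_pos'].round(2),s['orientation'].round(3).tolist())
```

```text
[418.77427481 -60.8561534  140.76213357] [ 0.46 -0.06 -0.36  2.1  -0.03  1.11 -1.36] [[0.995, 0.099, -0.005], [0.099, -0.995, 0.002], [-0.005, -0.002, -1.0]]
```

Call:
{"name": "apply_moves", "arguments": {"commands": [[1,0,0,30,0,0,0],[1,0,0,30,0,0,0],[1,0,0,20,0,0,0],[1,0,0,10,0,0,0],[1,0,0,0,0,0,0]]}}

```text
clock: 26.75
eef_pos: [420.8, -61.6, 53.2]
orientation: [[0.995, 0.098, 0.0], [0.098, -0.995, 0.0], [0.0, -0.0, -1.0]]
force: [-0.1, -0.6, 0.8]
grip_width: 0.005
```

Run:
```python
from h import *
s=get_state(); print(s['eef_pos'],s['joint_pos'].round(2),s['orientation'].round(3).tolist())
im,d=camera('side'); cv2.imwrite('pics/side3.png',im[130:270,150:350].repeat(3,0).repeat(3,1))
```

```text
[420.75413527 -61.55069348  53.22964883] [ 0.45  0.06 -0.37  2.18  0.03  0.9  -1.41] [[0.995, 0.098, 0.0], [0.098, -0.995, 0.0], [0.0, -0.0, -1.0]]
```

View pics/side3.png

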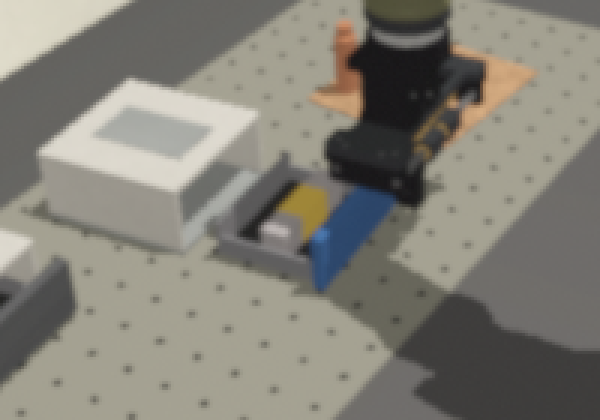

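Call:
{"name": "apply_moves", "arguments": {"commands": [[1,0,-12,1,0,0,0],[1,0,-13,1,0,0,0],[1,3,0,0,0,0,0],[1,4,0,0,0,0,0],[1,4,0,0,0,0,0],[1,4,0,0,0,0,0],[1,5,0,0,0,0,0],[1,6,0,0,0,0,0],[1,7,0,0,0,0,0]]}}

```text
clock: 27.92
eef_pos: [450.6, -33.9, 50.6]
orientation: [[0.995, 0.098, -0.001], [0.098, -0.995, -0.0], [-0.001, 0.0, -1.0]]
force: [-2.5, -0.8, 0.5]
grip_width: 0.007
```

```bash
python3 st.py
```

```text
27.925 [450.6  -33.86  50.59] local -101.79 F [-2.46 -0.82  0.53] press 2.53 0.0072883591339646505
```

Contact made, and the tray is moving in at about 2.5 N.

Call:
{"name": "apply_moves", "arguments": {"commands": [[1,8,0,0,0,0,0],[1,8,0,0,0,0,0],[1,8,0,0,0,0,0],[1,8,0,0,0,0,0],[1,8,0,0,0,0,0],[1,8,0,0,0,0,0],[1,8,0,0,0,0,0],[1,8,0,0,0,0,0],[1,7,0,0,0,0,0],[1,6,0,0,0,0,0],[1,4,0,0,0,0,0],[1,2,0,0,0,0,0]]}}

```text
clock: 29.42
eef_pos: [533.4, -25.5, 50.7]
orientation: [[0.995, 0.098, -0.001], [0.098, -0.995, -0.0], [-0.001, 0.0, -1.0]]
force: [-4.0, -3.5, -0.6]
grip_width: 0.003
```

```bash
python3 st.py
```

```text
29.425 [533.36 -25.49  50.69] local -18.61 F [-4.01 -3.46 -0.56] press 4.34 0.0034084027652198775
```

Call:
{"name": "apply_moves", "arguments": {"commands": [[1,2,0,0,0,0,0],[1,2,0,0,0,0,0],[1,2,0,0,0,0,0],[1,2,0,0,0,0,0],[1,2,0,0,0,0,0],[1,1,0,0,0,0,0],[1,1,0,0,0,0,0]]}}

```text
clock: 30.3
eef_pos: [544.9, -24.3, 50.7]
orientation: [[0.995, 0.098, -0.001], [0.098, -0.995, -0.0], [-0.001, 0.0, -1.0]]
force: [-4.5, -2.8, 0.4]
grip_width: 0.004
```

```bash
python3 st.py
```

```text
30.3 [544.95 -24.33  50.69] local -6.96 F [-4.5  -2.78  0.43] press 4.75 0.004414228201282744
```

Call:
{"name": "apply_moves", "arguments": {"commands": [[1,1,0,0,0,0,0],[1,1,0,0,0,0,0],[1,1,0,0,0,0,0],[1,1,0,0,0,0,0]]}}

```text
clock: 30.8
eef_pos: [548.9, -24.0, 50.7]
orientation: [[0.995, 0.098, -0.001], [0.098, -0.995, -0.0], [-0.001, 0.0, -1.0]]
force: [-4.6, -3.0, 0.6]
grip_width: 0.005
```

```bash
python3 st.py
```

```text
30.8 [548.89 -23.97  50.7 ] local -3.0 F [-4.57 -3.    0.61] press 4.84 0.005496120046102546
```

Call:
{"name": "apply_moves", "arguments": {"commands": [[1,1,0,0,0,0,0],[1,1,0,0,0,0,0],[1,1,0,0,0,0,0]]}}

```text
clock: 31.18
eef_pos: [551.9, -23.7, 50.7]
orientation: [[0.995, 0.098, -0.001], [0.098, -0.995, -0.0], [-0.001, 0.0, -1.0]]
force: [-4.6, -2.9, 0.9]
grip_width: -0.0
```

Call:
{"name": "apply_moves", "arguments": {"commands": [[1,1,0,0,0,0,0],[1,1,0,0,0,0,0]]}}

```text
clock: 31.42
eef_pos: [553.9, -23.5, 50.7]
orientation: [[0.995, 0.098, -0.001], [0.098, -0.995, -0.0], [-0.001, 0.0, -1.0]]
force: [-6.3, -3.1, 0.9]
grip_width: 0.007
```

Call:
{"name": "apply_moves", "arguments": {"commands": [[1,1,0,0,0,0,0],[1,1,0,0,0,0,0]]}}

```text
clock: 31.68
eef_pos: [555.8, -23.3, 50.7]
orientation: [[0.995, 0.098, -0.001], [0.098, -0.995, -0.0], [-0.001, 0.0, -1.0]]
force: [-4.6, -2.6, 1.1]
grip_width: 0.006
```

Call:
{"name": "apply_moves", "arguments": {"commands": [[1,1,0,0,0,0,0],[1,1,0,0,0,0,0]]}}

```text
clock: 31.92
eef_pos: [557.7, -23.1, 50.7]
orientation: [[0.995, 0.098, -0.001], [0.098, -0.995, -0.0], [-0.001, 0.0, -1.0]]
force: [-4.7, -1.9, 1.4]
grip_width: 0.002
```

Call:
{"name": "apply_moves", "arguments": {"commands": [[1,1,0,0,0,0,0],[1,0.5,0,0,0,0,0],[1,0,0,0,0,0,0]]}}

```text
clock: 32.3
eef_pos: [558.8, -23.0, 50.7]
orientation: [[0.995, 0.098, -0.002], [0.098, -0.995, -0.0], [-0.002, 0.0, -1.0]]
force: [-6.6, -3.2, 1.8]
grip_width: 0.001
```

Call:
{"name": "apply_moves", "arguments": {"commands": [[1,1,0,0,0,0,0],[1,1,0,0,0,0,0],[1,0,0,0,0,0,0]]}}

```text
clock: 32.67
eef_pos: [559.1, -23.0, 50.7]
orientation: [[0.995, 0.098, -0.006], [0.098, -0.995, -0.001], [-0.006, 0.0, -1.0]]
force: [-11.6, -2.7, 7.3]
grip_width: 0.007
```

Call:
{"name": "apply_moves", "arguments": {"commands": [[1,1,0,0,0,0,0],[1,0,0,0,0,0,0]]}}

```text
clock: 32.92
eef_pos: [559.3, -23.0, 50.7]
orientation: [[0.995, 0.098, -0.008], [0.098, -0.995, -0.001], [-0.008, 0.0, -1.0]]
force: [-14.4, -2.7, 10.1]
grip_width: 0.006
```

Call:
{"name": "apply_moves", "arguments": {"commands": [[1,1,0,0,0,0,0],[1,0.7,0,0,0,0,0],[1,0,0,0,0,0,0]]}}

```text
clock: 33.3
eef_pos: [559.4, -23.0, 50.7]
orientation: [[0.995, 0.098, -0.011], [0.098, -0.995, -0.002], [-0.011, 0.001, -1.0]]
force: [-19.8, -3.7, 13.6]
grip_width: 0.008
```

Call:
{"name": "apply_moves", "arguments": {"commands": [[1,-4,0,0,0,0,0],[1,-5,0,0,0,0,0],[1,-5,0,0,0,0,0],[1,-8,0,0,0,0,0],[1,-8,0,0,0,0,0],[1,-8,0,0,0,0,0],[1,0,0,0,0,0,0]]}}

```text
clock: 34.17
eef_pos: [526.4, -25.9, 51.1]
orientation: [[0.995, 0.098, 0.001], [0.098, -0.995, -0.0], [0.001, 0.0, -1.0]]
force: [0.7, 0.6, 0.9]
grip_width: 0.007
```

```bash
python3 st.py;  python3 - <<'E'
from h import *
im,d=camera('side'); cv2.imwrite('pics/side4.png',im[130:270,150:350].repeat(3,0).repeat(3,1))
E
```

```text
34.175 [526.4  -25.92  51.14] local -25.58 F [0.65 0.61 0.88] press -0.71 0.006970276942960794
```

View pics/side4.png

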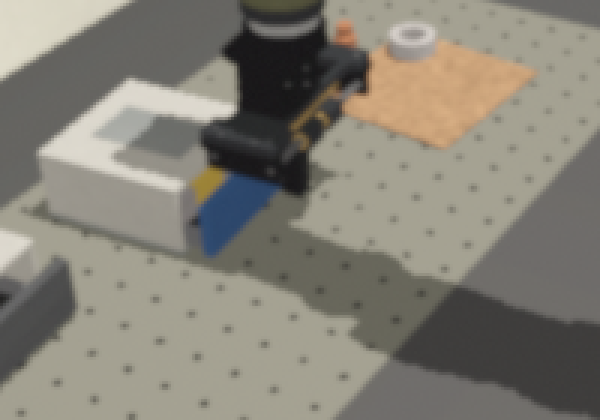

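The tray looks caught, with no force on the finger. I'll back off, lift and check.

Call:
{"name": "apply_moves", "arguments": {"commands": [[1,-20,0,0,0,0,0],[1,-25,0,0,0,0,0],[1,-10,0,-30,0,0,0],[1,0,0,-40,0,0,0],[1,0,0,-40,0,0,0],[1,0,0,-40,0,0,0],[1,0,0,-30,0,0,0],[1,0,0,0,0,0,0],[1,0,0,0,0,0,0]]}}

```text
clock: 35.35
eef_pos: [471.5, -31.4, 230.0]
orientation: [[0.995, 0.098, -0.001], [0.098, -0.995, 0.0], [-0.001, -0.0, -1.0]]
force: [0.0, -0.1, -0.1]
grip_width: 0.006
```

```bash
python3 wl.py w9
python3 - <<'E'
from h import *
z=np.load('w9.npz'); s=dict(eef_pos=z['pos'],orientation=z['R']); P=cloud('wrist',z['d'],s); im=z['im'].astype(int)
X,Y,Z=P[...,0],P[...,1],P[...,2]
b=(im[...,0]>im[...,2]+50)&(X>380)&(X<620)&(abs(Y-5)<110)&(Z>60)&(Z<72)
print('panel',cv2.minAreaRect(P[b][:,:2].astype(np.float32)))
im,d=camera('scene'); cv2.imwrite('pics/scene3.png',im)
im,d=camera('side'); cv2.imwrite('pics/side5.png',im[130:270,50:250].repeat(3,0).repeat(3,1))
E
```

```text
35.35 [471.5 -31.4 230. ] [[0.9952, 0.0983, -0.0009], [0.0983, -0.9952, 0.0], [-0.0009, -0.0001, -1.0]] [ 0.01 -0.12 -0.08] 0.005735122890213409
panel ((555.5916137695312, 6.439155578613281), (11.326937675476074, 148.4395751953125), 5.591921329498291)
```

View pics/w9.png

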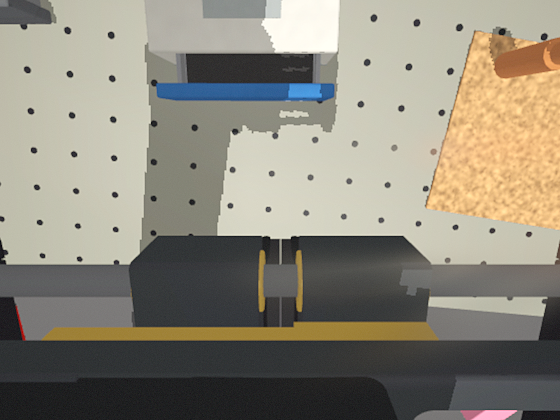

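View pics/scene3.png

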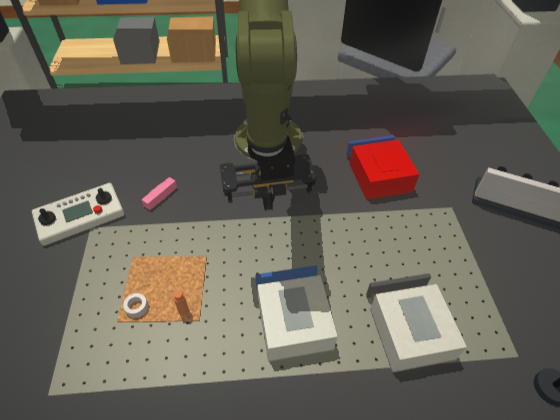

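View pics/side5.png

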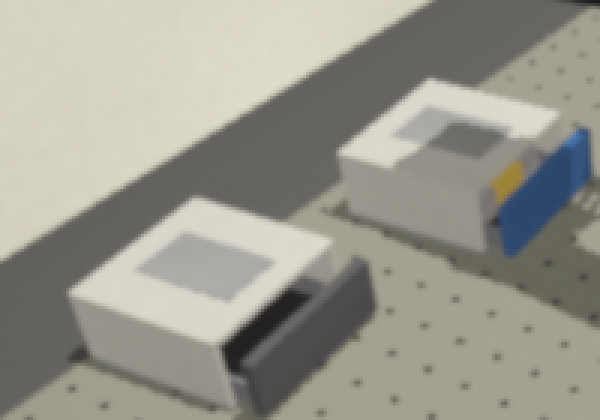

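```bash
python3 - <<'E'
from h import *
im,d=camera('side'); P=cloud('side',d); im=im.astype(int); X,Y,Z=P[...,0],P[...,1],P[...,2]
y=(im[...,2]>110)&(im[...,1]>85)&(im[...,0]<70)&(X>540)&(X<700)&(abs(Y)<80)
ex=np.array([.995,.0985,0]); ey=np.array([-.0985,.995,0])
p=P[y]-[611,11.4,13]; print(y.sum(),'yellow in floor frame: x',np.percentile(p@ex,[5,50,95]).round(1),'y',np.percentile(p@ey,[5,50,95]).round(1),'z',np.percentile(p[:,2],[5,50,95]).round(1))
E
python3 st.py
```

```text
51 yellow in floor frame: x [-11.2  -9.6  -7. ] y [-9.7  5.8 21.9] z [10.4 19.5 28.1]
35.55 [471.17 -31.42 229.62] local -81.08 F [-0.34 -0.54 -0.34] press 0.39 0.008924521201177631
```

The tray is at its shut position, and the bar's visible face sits about 10 mm in front of the floor centre, 10–28 mm up, so it's flat. Handing in.

```bash
python3 -c "
from workcell import *
print(job_done())"
```

```text
the job is handed in; nothing more can be done
None
```

The gauge bar is in the blue-fronted tray and the tray is caught shut. I handed the job in at about 35.6 s; no verdict was reported.

- **Opening:** I pressed the blue front to its stop at about 19 N along the push. It sprang out about 113 mm by the wrist camera.
- **Placing:** I gripped the bar about 11 mm off its centre, so the gripper body cleared the copper cylinder, and set it down flat in the tray. Before closing, the camera showed it level and centred to within about 2 mm.
- **Closing:** I pressed the tray home to about 20 N at the stop, and it stayed shut when I let go. The wrist force also showed an upward part, about 24 N in all, below the 35 N limit.

**Last checks:**
- The blue panel is back within 1 mm of where it started.
- The bar's yellow band shows through the gap at the right height and place for a bar lying flat.
- In the scene picture the grey tray is still shut, and the cylinder and ring look unmoved. I judged those by eye and did not re-measure them.
- The arm is clear of everything.

No check failed. The early scene and side camera positions differed by a few millimetres, so I worked from the wrist camera.

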